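# Release the two-stage catch of the drive case

### The job

On the artist's desk lie two hard cases with the same kind of catch: a broad, nearly square one for drives and a long narrow one for pens. Unlatch the broad drive case: first slide its safety tab all the way back, away from the lever, then swing the lever up as far as it goes, leave both so and let go. Do not touch the narrow pen case.

Things in the scene. Friction and masses are not known exactly. Their poses are not given: they have to be found in the camera images.
- drive_case: Case to unlatch: broad dark grey hard case, 200 (x) by 170 (y) by 60 mm high, immovable. Origin: centre of underside; z up; -x is its front (carrying handle). On its flat top (z = 60) an aluminium catch, 18 mm wide, lies along x at y = 0 on a 2 mm plate, 34 mm wide: tab in front, lever behind; each has a block to pinch from above across y, sides clear. Places below are mm in this case's frame.
- safety_tab (a joint): Slide of the drive case's tab along case -x, m: 0 = locking, 0.025 = rear stop; starts at 0 to 0.005, frees the lever from about 0.013. Needs about 2 N, stays where left. At 0 its grip block, ribbed on top, 18 wide, spans x -54 to -30 (centre -42), z 62 to 94 (sides free above 67); a low lip (top z 78) reaches on to x -12 over the lever's nose.
- lever (a joint): Drive case's lever, rad: 0 = flat, 1.4 = stop, nearly upright. Hinge line parallel to case y at x 60, z 71. Smooth grip block by its free -x end, 18 wide: at 0 it spans x -8 to 20 (centre 6), z 66 to 93. It rises and swings back towards +x: at angle a the block's foot is 54 cos(a) before and 54 sin(a) above the hinge. Needs about 2 N at the block, stays where left.
- pen_case: Not to be touched: long narrow dark grey hard case, 220 (x) by 70 (y) by 60 mm high, with the same catch at the same places in its own frame. Immovable. Origin: centre of underside, z up, -x its front. The two cases may change sides from start to start.

How it is judged:
By the outcome, as a careful person would: the job done as asked, in the order asked, and still so for the second after the job is handed in, with the robot touching nothing.
It also fails if it takes over 42 s, if anything falls off the work surface, if the arm or the gripper's body presses on something with over 40 N, if the wrist force passes 120 N, or if a joint passes its speed limit or range.

### The arm

A 6-joint arm with a two-finger parallel gripper is mounted at the origin on the work surface. World frame = base frame: x ahead of the robot, y to its left, z up, the work surface at z = 0. Lengths are in m, angles in rad, forces in N, time in s.
With the tool pointing down it reaches from about 0.3 to 0.875 m from the base axis. Payload 6.4 kg.
Tool frame: the origin (TCP) lies midway between the tips of the shut fingers; the grasp point (between the pads) lies 19 mm behind it (env.grip_depth is the distance from the TCP to the grasp point, in m); z points along the fingers, y is the line along which they close (so a half turn about z gives the same grasp; the last joint's range is limited). The gripper opens to 85 mm and grips with 20 to 120 N. Pads are 22 mm wide; open, the fingers measure 114 mm over their backs; the gripper's body (76 mm by 85 mm) begins 54 mm behind the grasp point. The pads swing forward as they close: fully open they stand 13 mm farther back than shut.
Start: joints at [0.993, 0.181, 1.607, -0, 1.354, -0.206], TCP at [0.209, 0.536, 0.231] pointing down, gripper open.
Joint ranges: [-2.99, 2.99], [-0.89, 2.07], [0.3, 2.58], [-1.14, 4.28], [0, 2.63], [-3.12, 3.12]. Speed limits (rad/s): [2.57, 2.57, 3.01, 3.14, 3.14, 3.14].

### API

Orientations are given as [roll, pitch, yaw] about the fixed x, y, z axes, in that order (R = Rz(yaw) Ry(pitch) Rx(roll)).
In Python, from cell import monitor, eyes, order, env gives the robot as it stands.
- The arm moves only by the tool drive_tool, never from a script. Its argument "series" is a list of rows, each an object with "dp": the shift along the tool's x, y, z in cm, a list of three; "dr": the turn, a rotation vector about the tool's x, y, z in rad, a list of three; "hand": the gripper command: -1 is fully open, 1 is shut, values between are in proportion. In form: [{"dp": [x, y, z], "dr": [wx, wy, wz], "hand": hand}, ...]. A call has 1 to 8 rows; each row is the pose to reach, as a shift and turn from the pose commanded when the call began, along the tool's axes at that moment; what a row does not reach only later rows make up. A row lasts 1/8 s, in which the tool goes at most 62.5 mm and 10.7 degrees, less where a joint would pass 70% of its speed; a pose out of reach is approached as far as the arm can. A call with a gripper value outside its range is refused whole. The fingers move at their own pace and stop on an object; "squeeze" is the grip in N (left out, the last holds). Time passes only in rows, so rows that repeat a pose let the fingers close. It gives the time, the measured TCP pose, the force, the opening and the grip force at its end, in the units of the state.
- monitor.get_obs(): the state, without advancing time (a new reading comes with each control period).
- eyes.grab_frame(name): name is "scene" or "top" or "wrist"; returns a dict with "frame" (400x640x3 uint8, red, green, blue), "range_z" (400x640 float32, m along the optical axis (not along the pixel's ray), 0 where there is no reading), "vfov" (degrees; the focal length in pixels is half the picture's height over the tangent of half this angle, whatever the lens; pixels are square), "cx", "cy" (the principal point, pixels), "D" ([k1, k2, p1, p2, k3] as OpenCV has them; the pictures are not rectified), "R" (3x3) and "t" (3): a world point X has camera coordinates R X + t. Camera axes: x right, y down, z forward; pixel columns grow to the right and rows downward; lengths in m; the calibration is good to about 2 mm. A picture is of the moment at which its call begins.
- order.sign_off(): hands the job in; it is judged then, once.
The state is a dict: "time_s": time; "joints": joint angles; "qd": joint speeds; "joint_efforts": joint torques, N m; "ee_pos": TCP position; "eef_rot": TCP orientation; "wrist_force": force on the tool from outside, world axes, zero at the start; "moment": the same for the moment, N m; "width": opening from 0.0 (shut) to 1.0 (fully open); "gripper_force": force on a finger pad.
Only numpy, scipy, OpenCV 4.12 (cv2) and the standard library are available. Lean on these libraries where they do the work, as an engineer would, in place of code of your own. Each camera call takes 0.05 s, during which the arm holds its last target. There are 200 camera calls.

## Working session

There is one attempt and no reset: what is moved stays moved. The work goes in short steps, Python scripts to look and compute and a tool call to move; the robot and the scene stay as the last step left them, time stands still between calls to the robot, and variables do not carry over. Pictures are saved under pics/ and viewed, at most 10 in all, crops included, and the job is handed in when it is done.

Besides the shell and the picture viewer there is one more tool, called after "Call:" by a JSON object that holds its "method" and its "body". drive_tool: Moves the arm, as the interface text tells. Its arguments: {"type":"object","properties":{"series":{"type":"array"},"squeeze":{"type":"number"}},"required":["series"]}

```bash
mkdir -p pics; cat > h.py <<'E'
import numpy as np, cv2
from scipy.spatial.transform import Rotation as Ro
from cell import monitor, eyes, order, env
def K(f):
    F=f["frame"].shape[0]/2/np.tan(np.radians(f["vfov"])/2)
    return np.array([[F,0,f["cx"]],[0,F,f["cy"]],[0,0,1]])
def cloud(f):
    h,w=f["range_z"].shape
    u,v=np.meshgrid(np.arange(w),np.arange(h))
    n=cv2.undistortPoints(np.stack([u,v],-1).reshape(-1,1,2).astype(np.float64),K(f),np.array(f["D"],float)).reshape(h,w,2)
    z=f["range_z"].astype(float)
    P=np.dstack([n[...,0]*z,n[...,1]*z,z])
    W=(P-np.array(f["t"]))@np.array(f["R"])
    W[z==0]=np.nan
    return W
def save(f,name): cv2.imwrite("pics/"+name,cv2.cvtColor(f["frame"],cv2.COLOR_RGB2BGR))
E
python3 - <<'E'
from h import *
f=eyes.grab_frame("top"); save(f,"top1.png"); W=cloud(f); np.save("top.npy",W); np.save("topimg.npy",f["frame"])
s=monitor.get_obs(); print(s["time_s"],s["ee_pos"],s["eef_rot"],s["width"],env.grip_depth)
m=(W[...,2]>0.045)&(W[...,2]<0.11)
n,l,st,c=cv2.connectedComponentsWithStats(m.astype(np.uint8))
for i in range(1,n):
    if st[i,4]>300: print(i,st[i],np.nanmedian(W[l==i],0))
E
```

```text
0.05 [0.20857502 0.53524883 0.23040809] [-3.13988309e+00 -3.55501512e-04  2.76976105e+00] 1.0016133200706743 0.0187
1 [ 217  123   55  130 5016] [0.61678828 0.11991643 0.06072712]
2 [  324   151   131   141 11012] [ 0.56589047 -0.13289047  0.06036603]
```

View pics/top1.png

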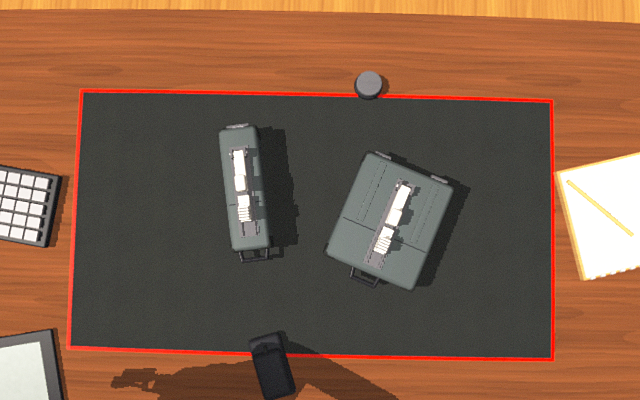

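The broad case is on the right, centred near (390,220), with its handle at (365,278) towards the robot. The ribbed tab is at (383,240) and the lever block near (397,205). The pen case is on the left at (245,187).

```bash
python3 - <<'E'
from h import *
W=np.load("top.npy")
m=(W[...,2]>0.045)&(W[...,2]<0.11)
n,l,st,c=cv2.connectedComponentsWithStats(m.astype(np.uint8))
for i in (1,2):
    P=W[l==i]; top=P[(P[:,2]>.055)&(P[:,2]<.065)]
    r=cv2.minAreaRect((P[:,:2]*1000).astype(np.float32)); print(r)
    H=P[P[:,2]>.074]
    print(cv2.minAreaRect((H[:,:2]*1000).astype(np.float32)), H.mean(0), len(H))
# fit
P=W[l==2]; c,s,a=cv2.minAreaRect((P[:,:2]*1000).astype(np.float32))
H=P[P[:,2]>.07]; d=np.linalg.svd(H[:,:2]-H[:,:2].mean(0))[2][0]; d*=np.sign(d[0])
yaw=np.arctan2(d[1],d[0]); print("yaw from catch",yaw,np.degrees(yaw))
for y in (yaw,):
    R=np.array([[np.cos(y),-np.sin(y)],[np.sin(y),np.cos(y)]])
    L=(H[:,:2]*1000-np.array(c))@R
    hi=H[:,2]>.086
    print("catch local range",L.min(0),L.max(0),"high",np.histogram(L[hi,0],bins=np.arange(-80,90,6)))
    print(np.median(L[hi],0), H[:,2].max())
E
```

```text
((621.8511352539062, 123.88734436035156), (228.96824645996094, 72.44322204589844), 8.69395637512207)
((622.5296020507812, 125.80384063720703), (127.86430358886719, 28.0559024810791), 5.977164268493652) [0.62196185 0.12298382 0.08396676] 793
((569.5325927734375, -136.99172973632812), (172.79551696777344, 208.24020385742188), 68.20687866210938)
((571.6893920898438, -136.44479370117188), (27.281965255737305, 127.93309783935547), 67.15650939941406) [ 0.57042628 -0.1363135   0.08387126] 807
yaw from catch -0.388217011992465 -22.24319632234791
catch local range [-62.11071779 -14.25817732] [65.63553406 15.73085408] high (array([ 0,  0,  0, 29, 42, 42, 44, 11,  0,  0,  0, 20, 39, 41, 39, 36,  3,
        0,  0,  0,  0,  0,  0,  0,  0,  0,  0,  0]), array([-80, -74, -68, -62, -56, -50, -44, -38, -32, -26, -20, -14,  -8,
        -2,   4,  10,  16,  22,  28,  34,  40,  46,  52,  58,  64,  70,
        76,  82,  88]))
[-10.40313624   0.78528351] 0.09847642348909635
```

```bash
cat >> h.py <<'E'
def togo(target,yaw=None):
    s=monitor.get_obs(); R=Ro.from_euler("xyz",s["eef_rot"])
    d=R.inv().apply(np.array(target)-s["ee_pos"])*100
    print("t",s["time_s"],"pos",np.round(s["ee_pos"],4),"rpy",np.round(s["eef_rot"],3),"dp cm",np.round(d,2))
    if yaw is not None: print("dr",np.round((R.inv()*Ro.from_euler("xyz",[np.pi,0,yaw])).as_rotvec(),3))
E
python3 - <<'E'
from h import *
y=-.386;e=np.array([np.cos(y),np.sin(y)])
p=np.array([.5695,-.137])-.04*e
togo([*p,.23],np.pi+y)
E
```

```text
t 0.05 pos [0.2086 0.5352 0.2304] rpy [-3.14 -0.    2.77] dp cm [-54.05 -49.46   0.11]
dr [-0.002 -0.     0.014]
```

Call:
{"method": "drive_tool", "body": {"series": [{"dp": [-54,-49.5,0],"dr": [0,0,0.014],"hand": -1},{"dp": [-54,-49.5,0],"dr": [0,0,0.014],"hand": -1},{"dp": [-54,-49.5,0],"dr": [0,0,0.014],"hand": -1},{"dp": [-54,-49.5,0],"dr": [0,0,0.014],"hand": -1},{"dp": [-54,-49.5,0],"dr": [0,0,0.014],"hand": -1},{"dp": [-54,-49.5,0],"dr": [0,0,0.014],"hand": -1},{"dp": [-54,-49.5,0],"dr": [0,0,0.014],"hand": -1},{"dp": [-54,-49.5,0],"dr": [0,0,0.014],"hand": -1}]}}

```text
time_s: 1.05
ee_pos: [0.4298, 0.0851, 0.2311]
eef_rot: [3.141, -0.0, 2.756]
wrist_force: [1.0, 1.0, 0.8]
width: 0.997
gripper_force: 0.0
```

```bash
python3 - <<'E'
from h import *
y=-.386;e=np.array([np.cos(y),np.sin(y)])
p=np.array([.5695,-.137])-.04*e
togo([*p,.23],np.pi+y)
E
```

```text
t 1.05 pos [0.4298 0.0851 0.2311] rpy [ 3.141 -0.     2.756] dp cm [-17.3  -15.32   0.11]
dr [ 0. -0.  0.]
```

Call:
{"method": "drive_tool", "body": {"series": [{"dp": [-17,-15,0],"dr": [0,0,0],"hand": -1},{"dp": [-17,-15,0],"dr": [0,0,0],"hand": -1},{"dp": [-17,-15,0],"dr": [0,0,0],"hand": -1},{"dp": [-17,-15,0],"dr": [0,0,0],"hand": -1},{"dp": [-17,-15,0],"dr": [0,0,0],"hand": -1},{"dp": [-17,-15,0],"dr": [0,0,0],"hand": -1}]}}

```text
time_s: 1.8
ee_pos: [0.5299, -0.1152, 0.2305]
eef_rot: [3.141, -0.002, 2.756]
wrist_force: [0.3, 0.9, -0.2]
width: 0.997
gripper_force: 0.0
```

```bash
python3 - <<'E'
from h import *
f=eyes.grab_frame("wrist"); save(f,"w1.png"); W=cloud(f)
s=monitor.get_obs(); print(s["time_s"],s["ee_pos"],s["eef_rot"])
ok=(W[...,2]>.05)&(W[...,2]<.11)&(np.hypot(W[...,0]-.56,W[...,1]+.137)<.13)
P=W[ok]; print(len(P),np.median(P[P[:,2]<.065],0))
H=P[P[:,2]>.086]
for _ in range(3):
    c=H[:,:2].mean(0); d=np.linalg.svd(H[:,:2]-c)[2][0]; d*=np.sign(d[0])
yaw=np.arctan2(d[1],d[0]); print("yaw",yaw)
o=np.array([.5695,-.137]);R=np.array([[np.cos(yaw),-np.sin(yaw)],[np.sin(yaw),np.cos(yaw)]])
L=(H[:,:2]-o)@R*1000
print(np.histogram(L[:,0],bins=np.arange(-70,40,3)))
for nm,k in (("tab",L[:,0]<-25),("lev",L[:,0]>-20)):
    q=L[k]; lo=np.percentile(q,[1,99],0); print(nm,lo.round(1),"mid",lo.mean(0).round(1),"world",(o+R@lo.mean(0)/1000).round(4),"z",np.median(H[k,2]).round(4))
    cc=cv2.minAreaRect((H[k,:2]*1000).astype(np.float32)); print(cc)
E
```

```text
1.85 [ 0.52989356 -0.11474776  0.23077383] [ 3.14121487e+00 -1.46384259e-03  2.75650667e+00]
32151 [ 0.54964131 -0.12930207  0.06008678]
yaw -0.381017169232353
(array([ 0,  0, 59, 86, 65, 86, 62, 71, 78, 65, 36,  0,  0,  0,  0,  0,  0,
        0, 12, 89, 65, 59, 66, 61, 53, 56, 59, 40,  0,  0,  0,  0,  0,  0,
        0,  0]), array([-70, -67, -64, -61, -58, -55, -52, -49, -46, -43, -40, -37, -34,
       -31, -28, -25, -22, -19, -16, -13, -10,  -7,  -4,  -1,   2,   5,
         8,  11,  14,  17,  20,  23,  26,  29,  32,  35,  38]))
tab [[-62.   -8.7]
 [-38.4   9.2]] mid [-50.2   0.2] world [ 0.523  -0.1181] z 0.0942
((523.0233154296875, -118.21126556396484), (18.188060760498047, 23.895959854125977), 67.9180679321289)
lev [[-13.1  -8.8]
 [ 13.3   8.3]] mid [ 0.1 -0.2] world [ 0.5695 -0.1373] z 0.0925
((569.6080322265625, -137.34146118164062), (17.291900634765625, 27.05957794189453), 68.02315521240234)
```

View pics/w1.png

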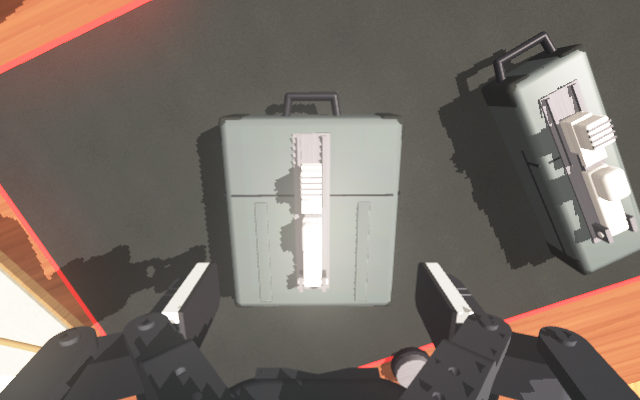

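The wrist view shows the broad case at the centre. The ribbed tab block is at (312,183), the lever block is below it near (313,240), and the pen case is clear at upper right.

```bash
python3 - <<'E'
from h import *
togo([.523,-.1182,.067],np.pi-.384)
E
```

```text
t 1.85 pos [ 0.5299 -0.1147  0.2308] rpy [ 3.141e+00 -1.000e-03  2.757e+00] dp cm [ 0.49 -0.59 16.38]
dr [ 0.    -0.001 -0.001]
```

Call:
{"method": "drive_tool", "body": {"series": [{"dp": [0.5,-0.6,6],"dr": [0,0,0],"hand": 0},{"dp": [0.5,-0.6,12],"dr": [0,0,0],"hand": 0},{"dp": [0.5,-0.6,15],"dr": [0,0,0],"hand": 0},{"dp": [0.5,-0.6,16.2],"dr": [0,0,0],"hand": 0},{"dp": [0.5,-0.6,16.2],"dr": [0,0,0],"hand": 0},{"dp": [0.5,-0.6,16.2],"dr": [0,0,0],"hand": 0}], "squeeze": 30}}

```text
time_s: 2.6
ee_pos: [0.525, -0.1198, 0.0711]
eef_rot: [-3.141, 0.003, 2.756]
wrist_force: [-0.0, -0.6, -0.5]
width: 0.505
gripper_force: 0.0
```

```bash
python3 - <<'E'
from h import *
togo([.523,-.1182,.067],np.pi-.384)
E
```

```text
t 2.6 pos [ 0.525  -0.1198  0.0711] rpy [-3.141e+00  3.000e-03  2.756e+00] dp cm [0.25 0.07 0.41]
dr [-0.     0.003 -0.001]
```

Call:
{"method": "drive_tool", "body": {"series": [{"dp": [0.2,0.1,0.3],"dr": [0,0,0],"hand": 0},{"dp": [0.2,0.1,0.3],"dr": [0,0,0],"hand": 1},{"dp": [0.2,0.1,0.3],"dr": [0,0,0],"hand": 1},{"dp": [0.2,0.1,0.3],"dr": [0,0,0],"hand": 1},{"dp": [0.2,0.1,0.3],"dr": [0,0,0],"hand": 1},{"dp": [0.2,0.1,0.3],"dr": [0,0,0],"hand": 1}]}}

```text
time_s: 3.35
ee_pos: [0.5225, -0.1179, 0.0668]
eef_rot: [3.142, 0.0, 2.756]
wrist_force: [-1.1, 1.8, 5.9]
width: 0.199
gripper_force: 33.1
```

Call:
{"method": "drive_tool", "body": {"series": [{"dp": [0.6,0,0],"dr": [0,0,0],"hand": 1},{"dp": [1.2,0,0],"dr": [0,0,0],"hand": 1},{"dp": [1.7,0,0],"dr": [0,0,0],"hand": 1},{"dp": [2.1,0,0],"dr": [0,0,0],"hand": 1},{"dp": [2.4,0,0],"dr": [0,0,0],"hand": 1},{"dp": [2.5,0,0],"dr": [0,0,0],"hand": 1},{"dp": [2.6,0,0],"dr": [0,0,0],"hand": 1},{"dp": [2.6,0,0],"dr": [0,0,0],"hand": 1}]}}

```text
time_s: 4.35
ee_pos: [0.5017, -0.1097, 0.0668]
eef_rot: [3.141, 0.009, 2.755]
wrist_force: [17.6, -4.5, -9.1]
width: 0.203
gripper_force: 31.0
```

Call:
{"method": "drive_tool", "body": {"series": [{"dp": [-0.2,0,0],"dr": [0,0,0],"hand": 1},{"dp": [-0.2,0,0],"dr": [0,0,0],"hand": 0},{"dp": [-0.2,0,0],"dr": [0,0,0],"hand": 0},{"dp": [-0.2,0,0],"dr": [0,0,0],"hand": 0},{"dp": [-0.2,0,-3],"dr": [0,0,0],"hand": 0},{"dp": [-0.2,0,-6],"dr": [0,0,0],"hand": 0},{"dp": [-3,0,-6],"dr": [0,0,0],"hand": 0},{"dp": [-3,0,-6],"dr": [0,0,0],"hand": 0}]}}

```text
time_s: 5.35
ee_pos: [0.527, -0.12, 0.1268]
eef_rot: [-3.141, 0.001, 2.756]
wrist_force: [-1.3, -0.0, -0.5]
width: 0.5
gripper_force: 0.0
```

```bash
python3 - <<'E'
from h import *
f=eyes.grab_frame("wrist"); save(f,"w2.png"); W=cloud(f)
o=np.array([.5640,-.1350]);y=-.3845;R=np.array([[np.cos(y),-np.sin(y)],[np.sin(y),np.cos(y)]])
k=(W[...,2]>.086)&(W[...,2]<.1)
L=(W[k][:,:2]-o)@R*1000; L=L[np.abs(L[:,1])<15]
print(np.histogram(L[:,0],bins=np.arange(-90,40,4)))
togo([.5695,-.1373,.067],np.pi-.3845)
E
```

```text
(array([  0,   0,  44, 316, 234, 242, 245, 241, 167,   4,   0,   0,   0,
         0,   0,   0,   0,   0,   0,   0, 138, 223, 170, 178, 160, 156,
       138,  31,   0,   0,   0,   0]), array([-90, -86, -82, -78, -74, -70, -66, -62, -58, -54, -50, -46, -42,
       -38, -34, -30, -26, -22, -18, -14, -10,  -6,  -2,   2,   6,  10,
        14,  18,  22,  26,  30,  34,  38]))
t 5.4 pos [ 0.5256 -0.1193  0.126 ] rpy [-3.142e+00 -1.000e-03  2.756e+00] dp cm [-4.75 -0.01  5.89]
dr [-0.    -0.001 -0.001]
```

View pics/w2.png

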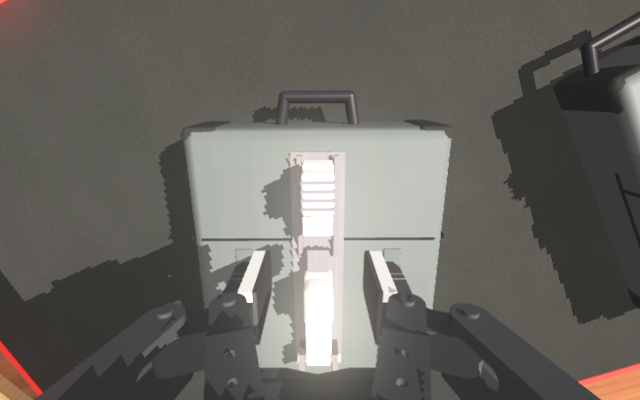

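The ribbed tab block at (318,195) is now at the rear end of its plate, which matches the measured span of -79 to -55 mm. The lever block lies between the fingers at (318,300).

Call:
{"method": "drive_tool", "body": {"series": [{"dp": [-4.7,0,0],"dr": [0,0,0],"hand": 0},{"dp": [-4.7,0,3],"dr": [0,0,0],"hand": 0},{"dp": [-4.7,0,5],"dr": [0,0,0],"hand": 0},{"dp": [-4.7,0,5.8],"dr": [0,0,0],"hand": 0},{"dp": [-4.7,0,5.8],"dr": [0,0,0],"hand": 0},{"dp": [-4.7,0,5.8],"dr": [0,0,0],"hand": 0}], "squeeze": 25}}

```text
time_s: 6.15
ee_pos: [0.5699, -0.1373, 0.0693]
eef_rot: [-3.142, 0.001, 2.756]
wrist_force: [0.3, -1.0, 0.7]
width: 0.5
gripper_force: 0.0
```

```bash
python3 - <<'E'
from h import *
togo([.5695,-.1373,.067],np.pi-.3845)
# plan: grasp point tracks block point; tool kept vertical or tilted by b; offsets in tool axes at start (cm): x=-case x, z=-up
g0=np.array([6-60,86-71.])
for b1 in (0,.5):
  for a in np.arange(.2,1.61,.2):
    b=b1*a/1.4
    c,s=np.cos(a),np.sin(a)
    g=np.array([g0[0]*c+g0[1]*s,-g0[0]*s+g0[1]*c])
    # tcp = grasp + 19*(tool z dir); tool z in (x,z) at tilt b: (-sin b,-cos b)
    t=g+18.7*np.array([-np.sin(b),-np.cos(b)]); t0=g0+np.array([0,-18.7])
    d=(t-t0)/10; print(b1,round(a,1),"dp x,z:",np.round([-d[0],-d[1]],2),"tilt",round(b,2))
E
```

```text
t 6.15 pos [ 0.5699 -0.1373  0.0693] rpy [-3.142e+00  1.000e-03  2.756e+00] dp cm [ 0.04 -0.02  0.23]
dr [-0.     0.001 -0.001]
0 0.2 dp x,z: [-0.41 -1.04] tilt 0.0
0 0.4 dp x,z: [-1.01 -1.98] tilt 0.0
0 0.6 dp x,z: [-1.79 -2.79] tilt 0.0
0 0.8 dp x,z: [-2.71 -3.42] tilt 0.0
0 1.0 dp x,z: [-3.74 -3.85] tilt 0.0
0 1.2 dp x,z: [-4.84 -4.08] tilt 0.0
0 1.4 dp x,z: [-5.96 -4.08] tilt 0.0
0 1.6 dp x,z: [-7.06 -3.85] tilt 0.0
0.5 0.2 dp x,z: [-0.27 -1.05] tilt 0.07
0.5 0.4 dp x,z: [-0.74 -2.  ] tilt 0.14
0.5 0.6 dp x,z: [-1.39 -2.83] tilt 0.21
0.5 0.8 dp x,z: [-2.19 -3.49] tilt 0.29
0.5 1.0 dp x,z: [-3.09 -3.97] tilt 0.36
0.5 1.2 dp x,z: [-4.06 -4.25] tilt 0.43
0.5 1.4 dp x,z: [-5.06 -4.31] tilt 0.5
0.5 1.6 dp x,z: [-6.05 -4.15] tilt 0.57
```

Call:
{"method": "drive_tool", "body": {"series": [{"dp": [0,0,0.2],"dr": [0,0,0],"hand": 0},{"dp": [0,0,0.2],"dr": [0,0,0],"hand": 1},{"dp": [0,0,0.2],"dr": [0,0,0],"hand": 1},{"dp": [0,0,0.2],"dr": [0,0,0],"hand": 1},{"dp": [0,0,0.2],"dr": [0,0,0],"hand": 1}]}}

```text
time_s: 6.78
ee_pos: [0.5697, -0.1369, 0.0666]
eef_rot: [3.141, 0.0, 2.756]
wrist_force: [-0.5, 2.6, 3.6]
width: 0.203
gripper_force: 29.8
```

Call:
{"method": "drive_tool", "body": {"series": [{"dp": [-0.2,0,-0.5],"dr": [0,0,0],"hand": 1},{"dp": [-0.4,0,-1.0],"dr": [0,0,0],"hand": 1},{"dp": [-0.7,0,-1.5],"dr": [0,0,0],"hand": 1},{"dp": [-1.0,0,-2.0],"dr": [0,0,0],"hand": 1},{"dp": [-1.0,0,-2.0],"dr": [0,0,0],"hand": 1}]}}

```text
time_s: 7.4
ee_pos: [0.5784, -0.1403, 0.0865]
eef_rot: [3.141, -0.002, 2.756]
wrist_force: [-2.3, 4.5, -3.1]
width: 0.201
gripper_force: 27.4
```

```bash
python3 - <<'E'
from h import *
f=eyes.grab_frame("scene"); save(f,"s1.png")
s=monitor.get_obs(); print(s["ee_pos"],s["wrist_force"],s["moment"],s["eef_rot"])
E
```

```text
[ 0.57832249 -0.14032581  0.08650476] [-1.86827891  5.22033997 -2.135622  ] [0.91859448 0.57228903 0.15646668] [ 3.14118272e+00 -1.70941720e-03  2.75598008e+00]
```

View pics/s1.png

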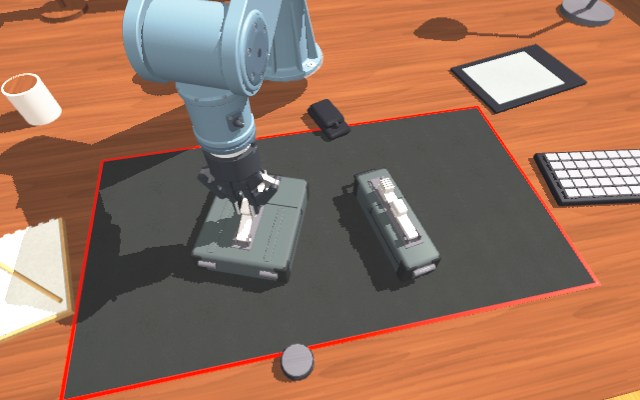

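The scene view shows the lever of the broad case lifted under the fingers at (245,225). It turns in the pinch with little force, so I carry on along the arc.

Call:
{"method": "drive_tool", "body": {"series": [{"dp": [-0.4,0,-0.4],"dr": [0,0,0],"hand": 1},{"dp": [-0.8,0,-0.8],"dr": [0,0,0],"hand": 1},{"dp": [-1.2,0,-1.15],"dr": [0,0,0],"hand": 1},{"dp": [-1.7,0,-1.45],"dr": [0,0,0],"hand": 1},{"dp": [-2.2,0,-1.7],"dr": [0,0,0],"hand": 1},{"dp": [-2.75,0,-1.9],"dr": [0,0,0],"hand": 1},{"dp": [-2.75,0,-1.9],"dr": [0,0,0],"hand": 1}]}}

```text
time_s: 8.32
ee_pos: [0.604, -0.1506, 0.1058]
eef_rot: [3.141, -0.001, 2.756]
wrist_force: [-2.2, 5.8, -0.3]
width: 0.206
gripper_force: 26.2
```

Call:
{"method": "drive_tool", "body": {"series": [{"dp": [-0.6,0,-0.15],"dr": [0,0,0],"hand": 1},{"dp": [-1.1,0,-0.2],"dr": [0,0,0],"hand": 1},{"dp": [-1.7,0,-0.2],"dr": [0,0,0],"hand": 1},{"dp": [-2.2,0,-0.2],"dr": [0,0,0],"hand": 1},{"dp": [-2.6,0,-0.2],"dr": [0,0,0],"hand": 1},{"dp": [-2.6,0,-0.2],"dr": [0,0,0],"hand": 1}]}}

```text
time_s: 9.07
ee_pos: [0.6286, -0.1605, 0.1084]
eef_rot: [3.141, -0.0, 2.756]
wrist_force: [-1.8, 5.3, 1.6]
width: 0.209
gripper_force: 26.0
```

```bash
python3 - <<'E'
from h import *
o=np.array([.5640,-.1350]);y=-.3845;R=np.array([[np.cos(y),-np.sin(y)],[np.sin(y),np.cos(y)]])
s=monitor.get_obs();L=(s["ee_pos"][:2]-o)@R*1000
z=s["ee_pos"][2]*1000+18.7
print(L,z,"angle",np.arctan2(z-71,60-L[0])-np.arctan2(15,54), "F case",np.array(s["wrist_force"][:2])@R,s["wrist_force"][2])
f=eyes.grab_frame("scene"); cv2.imwrite("pics/s2.png",cv2.resize(f["frame"][140:300,170:330,::-1],None,fx=3.7,fy=3.7,interpolation=cv2.INTER_CUBIC))
E
```

```text
[69.46669848  0.58818844] 127.05052431627612 angle 1.4671662590401122 F case [-3.63489696  4.20632115] 1.5953449394684034
```

View pics/s2.png

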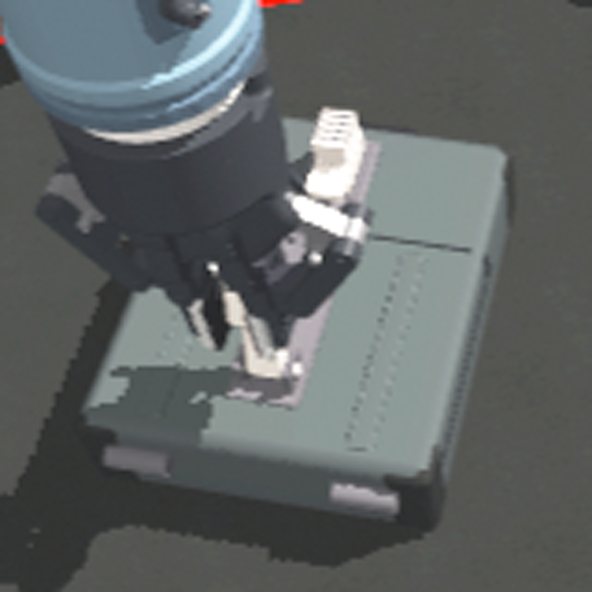

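The crop shows the lever nearly upright in the fingers at (260,330) and the tab still back at (335,150). No stop force is felt yet, so I press on a little.

Call:
{"method": "drive_tool", "body": {"series": [{"dp": [-0.4,0,0.05],"dr": [0,0,0],"hand": 1},{"dp": [-0.8,0,0.1],"dr": [0,0,0],"hand": 1},{"dp": [-0.8,0,0.1],"dr": [0,0,0],"hand": 1}]}}

```text
time_s: 9.5
ee_pos: [0.636, -0.1635, 0.1072]
eef_rot: [3.141, -0.0, 2.756]
wrist_force: [-2.0, 6.1, 0.8]
width: 0.205
gripper_force: 25.6
```

Call:
{"method": "drive_tool", "body": {"series": [{"dp": [-0.4,0,0.1],"dr": [0,0,0],"hand": 1},{"dp": [-0.8,0,0.2],"dr": [0,0,0],"hand": 1},{"dp": [-0.8,0,0.2],"dr": [0,0,0],"hand": 1}]}}

```text
time_s: 9.88
ee_pos: [0.639, -0.1646, 0.1058]
eef_rot: [3.141, -0.012, 2.757]
wrist_force: [-23.0, 13.1, 18.2]
width: 0.206
gripper_force: 25.4
```

```bash
python3 - <<'E'
from h import *
f=eyes.grab_frame("wrist"); W=cloud(f); save(f,"w3.png")
o=np.array([.5640,-.1350]);y=-.3845;R=np.array([[np.cos(y),-np.sin(y)],[np.sin(y),np.cos(y)]])
P=W.reshape(-1,3);P=P[np.isfinite(P[:,0])];L=np.c_[(P[:,:2]-o)@R*1000,P[:,2]*1000]
k=(np.abs(L[:,1])<8)&(L[:,2]>66)&(L[:,0]>-30)&(L[:,0]<110)&(L[:,2]<160)
q=L[k]; 
for z in range(66,160,6):
    a=q[(q[:,2]>=z)&(q[:,2]<z+6)]
    if len(a): print(z,len(a),np.percentile(a[:,0],[5,50,95]).round(1))
E
```

```text
66 27 [55.9 56.2 56.5]
72 43 [54.9 55.4 55.9]
78 47 [53.9 54.3 54.8]
84 54 [52.9 53.4 53.8]
90 57 [52.1 52.5 52.9]
96 57 [51.2 51.6 52. ]
102 71 [50.2 50.7 51.1]
108 91 [49.3 49.8 50.2]
114 88 [48.2 48.8 49.2]
120 106 [47.4 47.8 48.3]
126 119 [46.5 46.9 47.4]
132 321 [45.6 48.2 61.3]
138 1821 [45.1 62.6 70. ]
144 171 [43.7 44.1 44.6]
150 855 [43.2 45.3 47.9]
```

View pics/w3.png

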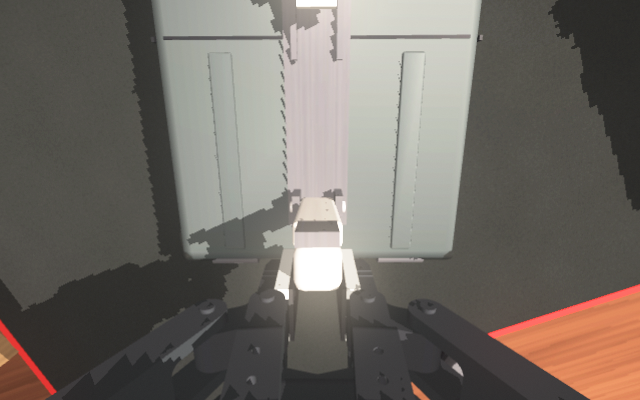

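The wrist view shows the lever upright between the pads at (318,250). A 23 N push-back and a slope of about 81° put it at its stop. I relax the push, open and retreat.

Call:
{"method": "drive_tool", "body": {"series": [{"dp": [0.3,0,0],"dr": [0,0,0],"hand": 1},{"dp": [0.3,0,0],"dr": [0,0,0],"hand": 0},{"dp": [0.3,0,0],"dr": [0,0,0],"hand": 0},{"dp": [0.3,0,0],"dr": [0,0,0],"hand": 0},{"dp": [0.3,0,-2],"dr": [0,0,0],"hand": 0},{"dp": [0.3,0,-6],"dr": [0,0,0],"hand": 0},{"dp": [0.3,0,-10],"dr": [0,0,0],"hand": 0},{"dp": [0.3,0,-10],"dr": [0,0,0],"hand": 0}]}}

```text
time_s: 10.92
ee_pos: [0.6432, -0.1672, 0.2109]
eef_rot: [-3.141, 0.01, 2.756]
wrist_force: [0.1, -0.6, 0.4]
width: 0.5
gripper_force: 0.0
```

```bash
python3 - <<'E'
from h import *
f=eyes.grab_frame("wrist"); W=cloud(f); save(f,"w4.png")
o=np.array([.5640,-.1350]);y=-.3845;R=np.array([[np.cos(y),-np.sin(y)],[np.sin(y),np.cos(y)]])
P=W.reshape(-1,3);P=P[np.isfinite(P[:,0])];L=np.c_[(P[:,:2]-o)@R*1000,P[:,2]*1000]
q=L[(np.abs(L[:,1])<7)&(L[:,2]>72)&(L[:,2]<128)&(L[:,0]>20)&(L[:,0]<58)]
p=np.polyfit(q[:,2],q[:,0],1); print("lever angle",np.pi/2-np.arctan(-p[0]),len(q))
t=L[(np.abs(L[:,1])<9)&(L[:,2]>88)&(L[:,2]<98)&(L[:,0]<-30)]; print("tab",np.percentile(t[:,0],[1,99]) if len(t) else 0)
E
```

```text
lever angle 1.399021341376928 15
tab 0
```

View pics/w4.png

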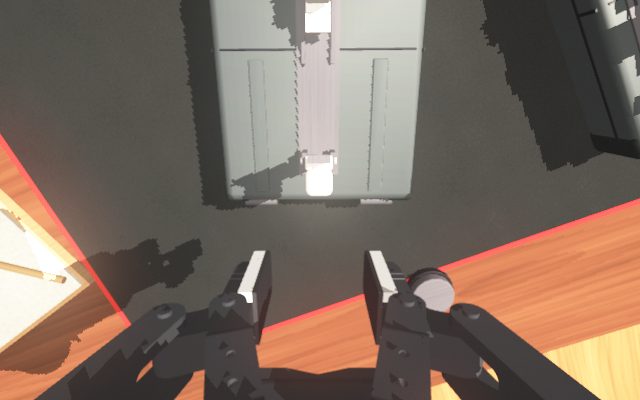

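The lever stands upright at (318,175), measured at 1.399 rad. The tab is still back at (318,15), and the open gripper is clear of everything.

```bash
python3 -c "
from cell import order; print(order.sign_off())"
```

```text
the job is handed in; nothing more can be done
None
```

The drive case is unlatched and handed in: its safety tab was slid fully back first, then its lever swung up to the stop (measured 1.40 rad), the gripper was withdrawn clear, and the pen case was not touched.

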